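# Set a straightedge against two tooling buttons and clamp it

### The job

Set up the straightedge for scribing the sample plate: lay the flat steel bar across the two aluminium rails of the marking-out jig, in the gap between the clamp's round disc and the two steel buttons, and slide it gently away from the clamp until its long edge touches both buttons at once, while the clamp is still open. Then swing the clamp's lever round until its disc holds the bar firmly against both buttons, and let go; the buttons are only lightly screwed down, so never force the bar against them, and leave the things lying round about where they are.

Things in the scene. Friction and masses are not known exactly. Their poses are not given: they have to be found in the camera images.
- bar_mid (a point): the straightedge: a plain dark flat steel bar, 40 wide x 360 long x 14 mm thick, about 0.7 kg, lying flat on the turntable to the right of the jig. The point is the middle of the bar, 7 mm above its underside; its y axis runs along the length, x across the width, z up. Either long edge may be used. It slides on the rails with 3 to 7 N, but sticks if it is also pressed down
- jig: the marking-out jig, fixed to the turntable: plywood bed 150 x 360 x 15 mm, origin at the centre of its underside, x across it (away from the robot), y along it (to the left). Two aluminium rails, 28 mm wide, 140 mm long, lie on it along x at y = +130 and -130 mm, tops 25 mm above the turntable; the bar goes across both (its middle then 32 mm above the turntable)
- plate: rust-brown sample plate 45 x 60 x 8 mm, fixed on the jig's bed between the rails, partly under the bar's place; its top is 23 mm above the turntable, 2 mm lower than the rails. Origin at the centre of its underside
- button_left_mid (a point): left button: a fixed steel cylinder, 18 mm in diameter, standing on the left rail on its far side, top 44 mm above the turntable. The point is on its axis, 32 mm above the turntable. Its place along the rail's slot (jig x) differs from run to run by a few mm
- button_right_mid (a point): right button: the same on the right rail. The bar's far long edge is to touch both buttons on their near side (towards jig -x)
- bar: the whole straightedge (origin at the centre of its underside)
- button_left: the left button (origin at its foot)
- button_right: the right button (origin at its foot)
- clamp: foot of the eccentric clamp, fixed on the bed in front of the bar's place; origin on the clamp's upright axis, 15 mm above the turntable, 55 mm to the right of the bed's middle. An off-centre steel disc, 52 mm in diameter, 24 to 44 mm above the turntable, turns on this axis; open, it leaves the bar some 8 to 18 mm of play between disc and buttons
- cam_post (a point): middle of the upright black handle post at the end of the clamp's lever, 90 mm from the axis: about 17 mm thick, 57 to 97 mm above the turntable (the lever, 16 mm wide, 51 to 57 mm, is higher than bar and buttons). At the start it points to the robot's right and a little back. It can be pushed sideways from above with closed fingers, and stays where it is left
- cam (a joint): turn of the clamp lever, rad; 0 = open (as found), at most 1.7; grows anticlockwise seen from above (post away from the robot). Swinging it freely takes 3 to 6 N at the post. The disc meets the bar somewhere between 0.4 and 1.3 rad, which must be felt: the push then rises within a few hundredths of a rad; 8 to 14 N at the post holds firmly, over 18 N presses too hard
- scraper: scraper with a wooden handle, left of the jig; leave alone
- pumice: grey pumice block 46 x 76 x 31 mm, to the far right of the jig, between it and the bar; leave alone

How it is judged (in metres and radians):
On the way:
1. the bar, lying on both rails, touches both buttons at once while the clamp is still open (contact force between bar and button_left above 0.8 N and contact force between bar and button_right above 0.8 N and angle between bar_mid's own z axis and vertical below 0.04 rad and height (world z) of bar_mid below 0.036 m and value of joint cam below 0.2 rad), for 0.3 s.
At the end, for the whole second after the job is handed in: With the robot clear, the bar lies flat on both rails and at rest, and the turned clamp presses it against both buttons at once, with more than 1 N on each (contact force between bar and button_left above 1 N and contact force between bar and button_right above 1 N and value of joint cam above 0.3 rad and angle between bar_mid's own z axis and vertical below 0.04 rad and height (world z) of bar_mid below 0.036 m and linear speed of bar below 0.01 m/s and velocity of joint cam below 0.05 rad/s); the robot touches nothing.
It fails at once if the bar is forced against a button (more than 30 N) (contact force between bar and button_left above 30 N or contact force between bar and button_right above 30 N).
It fails at once if a bystander (scraper, pumice block) is moved by more than 20 mm (distance of any of scraper, pumice from where it was at the start of the episode above 0.02 m).
It also fails if it takes over 72 s, if anything falls off the work surface, if the arm or the gripper's body presses on something with over 40 N, if the wrist force passes 120 N, or if a joint passes its speed limit or range.

### The arm

A 6-joint arm with a two-finger parallel gripper is mounted at the origin on a cart in front of the work surface, level with it; the furniture and walls round the work are solid. World frame = base frame: x ahead of the robot, y to its left, z up, the work surface at z = 0. Lengths are in m, angles in degrees, forces in N, time in s.
With the tool pointing down it reaches from about 0.25 to 0.725 m from the base axis. Payload 9.7 kg.
Tool frame: the origin (TCP) lies midway between the tips of the shut fingers; the grasp point (between the pads) lies 19 mm behind it; z points along the fingers, y is the direction in which the jaws open and shut (so a half turn about z gives the same grasp; the last joint's range is limited). The gripper opens to 85 mm and grips with 20 to 120 N. Pads are 22 mm wide; open, the fingers measure 114 mm over their backs; the gripper's body (76 mm by 85 mm) begins 54 mm behind the grasp point. The pads swing forward as they close: fully open they stand 13 mm farther back than shut.
Start: joints at [72.766, 4.979, 10.078, 95.1, 0, 90], TCP at [0.163, 0.525, 0.231] pointing down, gripper open.
Joint ranges: [-179.16, 179.16], [-48.56, 103.87], [-65.8, 70.77], [-126.05, 130.52], [-82.76, 87.17], [-180, 180]. Speed limits (degrees/s): [127.2, 127.2, 147.25, 180, 180, 180].

### API

Orientations are given as [roll, pitch, yaw] about the fixed x, y, z axes, in that order (R = Rz(yaw) Ry(pitch) Rx(roll)).
In Python, from workcell import bot, camera, recognise gives the robot as it stands. The module is installed in compiled form; this text tells all that it offers.
- The arm moves only by the tool apply_moves, never from a script. Its argument "targets" is one flat list of numbers, 7 for each row, row after row: the shift along the world's x, y, z in units of 30 mm (1.0 is 30 mm), then the turn, a rotation vector about the world's x, y, z in units of 6 degrees (1.0 is 6 degrees), then the opening, from 0 (shut) to 1 (fully open). A call has 1 to 5 rows; each row is the pose to reach, as a shift and turn from the pose commanded when the call began; what a row does not reach only later rows make up. A row lasts 1/10 s, in which the tool goes at most 50 mm and 8.59 degrees, less where a joint would pass 70% of its speed; a pose out of reach is approached as far as the arm can. A call with a gripper value outside its range is refused whole. The fingers move at their own pace and stop on an object; "newtons" is the grip in N (left out, the last holds). Time passes only in rows, so rows that repeat a pose let the fingers close. It gives the time, the measured TCP pose, the force and the opening at its end, in the units of the state.
- bot.get_obs(): the state, without advancing time (a new reading comes with each control period).
- camera(name): name is "scene" or "top"; returns a dict with "img" (420x560x3 uint8, red, green, blue), "intrinsics" (3x3 intrinsics, pixels), "origin" and "rotation" of the camera in the world. Camera axes: x right, y up, looking along -z (the intrinsics and any distortion apply to the point x, -y, -z); pixel columns grow to the right and rows downward; lengths in m; the calibration is good to about 2 mm. A picture is of the moment at which its call begins. There is no depth.
- bot.job_done(): hands the job in, once; it reports no verdict.
Trained networks look in the newest picture that a camera, given by its name, has taken for a name from the list of things; names that differ only in an ending like _2 or _b are one class to them, and where a whole thing is asked for, a point or a joint stands for the part that bears it (a point fixed in the world has none). Each returns a list of dicts, best first, with "conf" (0 to 1); they miss things now and then, are a little off and sometimes report something else, mostly with a low value. They report only what shows in the picture. A call takes as long as a camera call.
- recognise(query, camera): "box" ([left, top, right, bottom] in pixels, round what is visible of it).
The state is a dict: "time": time; "q": joint angles; "qd": joint speeds; "joint_efforts": joint torques, N m; "ee_pos": TCP position; "tcp_rot": TCP orientation; "wrist_force": force on the tool from outside, world axes, zero at the start; "torque": the same for the moment, N m; "opening": finger opening in m.
Only numpy, scipy, OpenCV 4.12 (cv2) and the standard library are available. Lean on these libraries where they do the work, as an engineer would, in place of code of your own. Each camera call takes 0.05 s, during which the arm holds its last target.

## Working session

There is one attempt and no reset: what is moved stays moved. The work goes in short steps, Python scripts to look and compute and a tool call to move; the robot and the scene stay as the last step left them, time stands still between calls to the robot, and variables do not carry over. Pictures are saved under pics/ and viewed, and the job is handed in when it is done.

Besides the shell and the picture viewer there is one more tool, called after ">>>" by a JSON object that holds its "op" and its "data", one argument or row to a line. apply_moves: Moves the arm, as the interface text tells. Its arguments: {"type":"object","properties":{"targets":{"type":"array"},"newtons":{"type":"number"}},"required":["targets"]}

```bash
mkdir -p pics
cat > h.py <<'E'
import numpy as np, cv2
from workcell import bot, camera, recognise
def snap(n,f):
    c=camera(n); cv2.imwrite('pics/'+f,c['img'][:,:,::-1]); return c
def px(c,p,z):
    K=np.array(c['intrinsics']);R=np.array(c['rotation']);o=np.array(c['origin'])
    d=np.linalg.inv(K)@np.array([p[0],p[1],1.]); d=R@np.array([d[0],-d[1],-d[2]])
    return o+d*(z-o[2])/d[2]
def proj(c,P):
    K=np.array(c['intrinsics']);R=np.array(c['rotation']);o=np.array(c['origin'])
    v=R.T@(np.array(P)-o); v=np.array([v[0],-v[1],-v[2]]); u=K@v; return u[:2]/u[2]
E
python3 - <<'E'
from h import *
o=bot.get_obs(); print(o)
for n in ['top','scene']:
    c=snap(n,n+'0.png'); print(n,c['origin'],np.round(c['rotation'],3).tolist(),np.round(c['intrinsics'],1).tolist(),c.keys())
    for q in ['bar','jig','plate','button_left','button_right','clamp','cam_post','scraper','pumice']:
        for r in recognise(q,n)[:2]: print(q,np.round(r['box'],1),round(r['conf'],2))
E
```

```text
{'time': 0.0, 'q': array([7.27642066e+01, 5.00937034e+00, 1.00315909e+01, 9.50981218e+01,
       1.10014762e-03, 9.00014363e+01]), 'qd': array([ 0.03757793, -0.088909  ,  0.02541506,  0.06229985, -0.00577696,
        0.08487627]), 'joint_efforts': array([-8.78273931e-04, -5.20383525e+01,  4.64808226e+01,  1.61373796e-02,
       -2.26030795e-05,  1.75289586e-05]), 'ee_pos': array([0.16289182, 0.52507554, 0.23057401]), 'tcp_rot': array([-1.79924099e+02, -1.09824390e-03,  1.62762769e+02]), 'wrist_force': array([-0.33473935,  0.4675154 , -0.09018891]), 'torque': array([0.06860711, 0.04227286, 0.02291598]), 'opening': 0.08533721287799048}
top [0.37263026 0.01334554 1.24523027] [7.652, 0.414, -89.516] [[406.3, 0.0, 276.4], [0.0, 406.3, 209.0], [0.0, 0.0, 1.0]] dict_keys(['img', 'intrinsics', 'origin', 'rotation'])
bar [359.6 148.9 422.5 257. ] 0.64
jig [204.9 207.4 325.6 263.7] 0.59
plate [244.  214.1 267.1 231.4] 0.5
clamp [276.7 235.  319.9 258. ] 0.8
cam_post [279.5 236.8 318.8 251.3] 0.62
cam_post [338.3 164.1 364.6 190.6] 0.24
scraper [147.1 209.9 185.3 270.1] 0.6
pumice [341.7 161.1 364.5 190. ] 0.81
scene [-0.15127703 -0.39335712  0.83697012] [45.804, -0.419, -58.025] [[388.5, 0.0, 283.8], [0.0, 388.5, 205.2], [0.0, 0.0, 1.0]] dict_keys(['img', 'intrinsics', 'origin', 'rotation'])
bar [349.5 224.  456.6 295.9] 0.81
jig [195.4 193.4 331.9 272.3] 0.64
jig [349.7 227.6 452.7 296.7] 0.49
plate [248.4 209.8 273.2 221.2] 0.7
button_right [306.5 222.1 316.9 230.4] 0.54
clamp [262.9 225.8 302.7 252.3] 0.77
clamp [266.9 227.1 302.8 254. ] 0.2
cam_post [271.2 223.1 304.6 252.1] 0.8
scraper [165.1 172.  186.7 217.3] 0.7
scraper [267.4 227.5 304.9 254.4] 0.38
pumice [357.1 214.9 388.4 234.9] 0.78
```

Run:
```python
import re
s=open('h.py').read()
s=s.replace("R=np.array(c['rotation'])","R=Rot.from_euler('xyz',c['rotation'],degrees=True).as_matrix()").replace("import numpy","from scipy.spatial.transform import Rotation as Rot\nimport numpy",1)
open('h.py','w').write(s)
import cv2
a=cv2.imread('pics/top0.png')[130:280,140:440]; cv2.imwrite('pics/top0z.png',cv2.resize(a,(800,400),interpolation=cv2.INTER_CUBIC))
a=cv2.imread('pics/scene0.png')[160:310,160:460]; cv2.imwrite('pics/scene0z.png',cv2.resize(a,(800,400),interpolation=cv2.INTER_CUBIC))
```

```text
(no output)
```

View pics/top0.png

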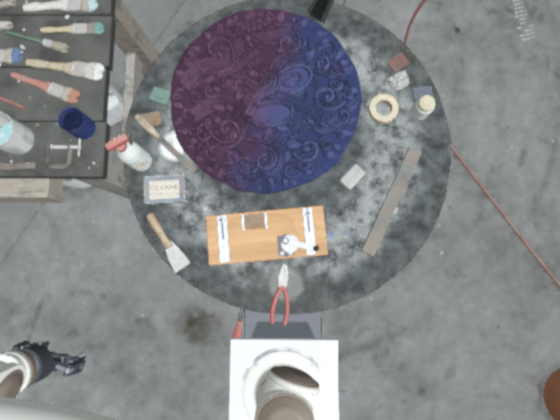

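View pics/top0z.png

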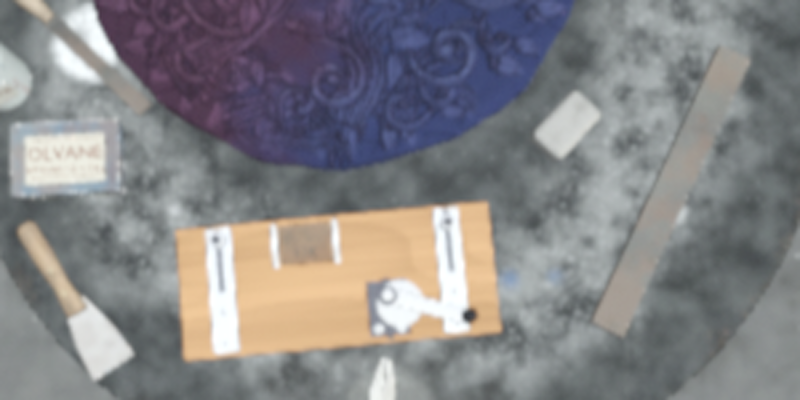

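View pics/scene0z.png

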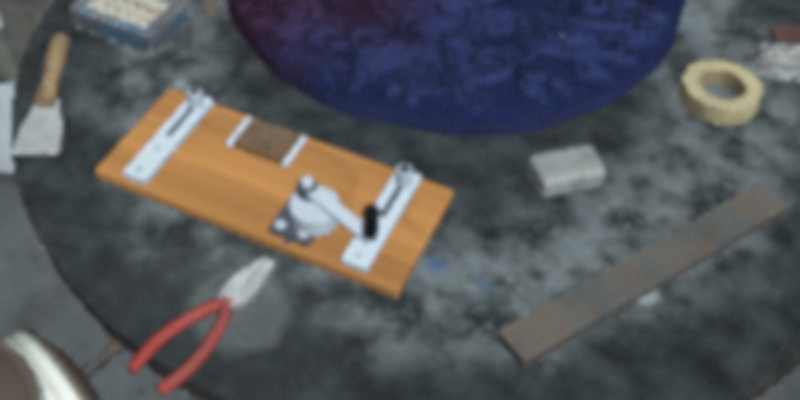

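Run:
```python
from h import *
T=camera('top');S=camera('scene')
a=T['img'][195:275,195:335]; cv2.imwrite('pics/j1.png',cv2.resize(a,None,fx=5.7,fy=5.7,interpolation=cv2.INTER_CUBIC)[:,:,::-1])
a=S['img'][185:275,190:335]; cv2.imwrite('pics/j2.png',cv2.resize(a,None,fx=5.5,fy=5.5,interpolation=cv2.INTER_CUBIC)[:,:,::-1])
import pickle; pickle.dump((T,S),open('c0.pkl','wb'))
# plywood
for n,c in (('top',T),('scene',S)):
    hsv=cv2.cvtColor(c['img'],cv2.COLOR_RGB2HSV)
    m=((hsv[...,0]>8)&(hsv[...,0]<24)&(hsv[...,1]>90)&(hsv[...,2]>110)).astype(np.uint8)
    box={'top':(195,335,195,275),'scene':(185,340,180,280)}[n]
    mm=np.zeros_like(m);mm[box[2]:box[3],box[0]:box[1]]=m[box[2]:box[3],box[0]:box[1]]
    pts=np.argwhere(mm)[:,::-1].astype(float)
    W=np.array([px(c,p,0.015)[:2] for p in pts]).astype(np.float32)
    print(n,'jig',len(pts),cv2.minAreaRect(W*1000))
# bar top view
for n,c,corn in (('top',T,[(722,47),(750,62),(625,336),(594,320)]),('scene',S,[(765,184),(786,205),(525,362),(501,336)])):
    o=(140,130) if n=='top' else (160,160)
    print(n,[np.round(px(c,(u*3/8+o[0],v*3/8+o[1]),0.014)[:2],4).tolist() for u,v in corn])
c=T
print('post',px(T,(470*3/8+140,315*3/8+130),.097),px(S,(370*3/8+160,207*3/8+160),.097))
```

```text
top jig 2792 ((459.71820068359375, 55.75279235839844), (146.93846130371094, 354.785888671875), 5.543991565704346)
scene jig 3370 ((456.1861572265625, 53.1885986328125), (158.74978637695312, 363.4631652832031), 5.518523216247559)
top [[0.7337, -0.3931], [0.716, -0.425], [0.3975, -0.2721], [0.4152, -0.2376]]
scene [[0.7377, -0.3974], [0.7194, -0.4244], [0.3956, -0.2706], [0.4096, -0.2398]]
post [ 0.41651567 -0.09017841  0.097     ] [ 0.4181127 -0.0887812  0.097    ]
```

View pics/j1.png

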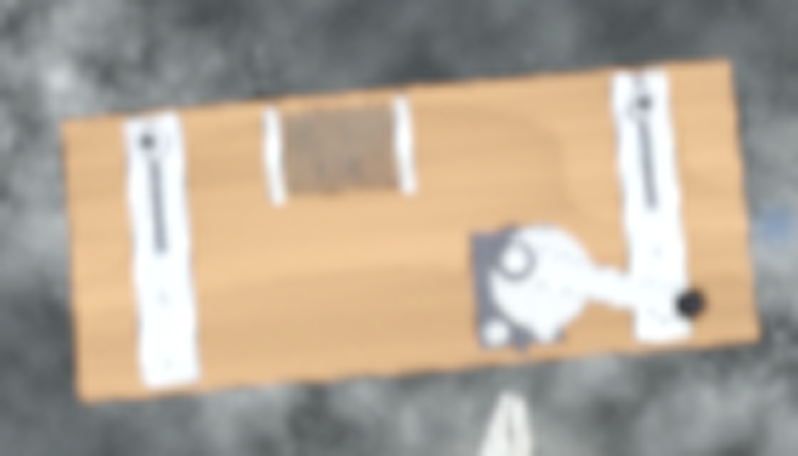

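View pics/j2.png

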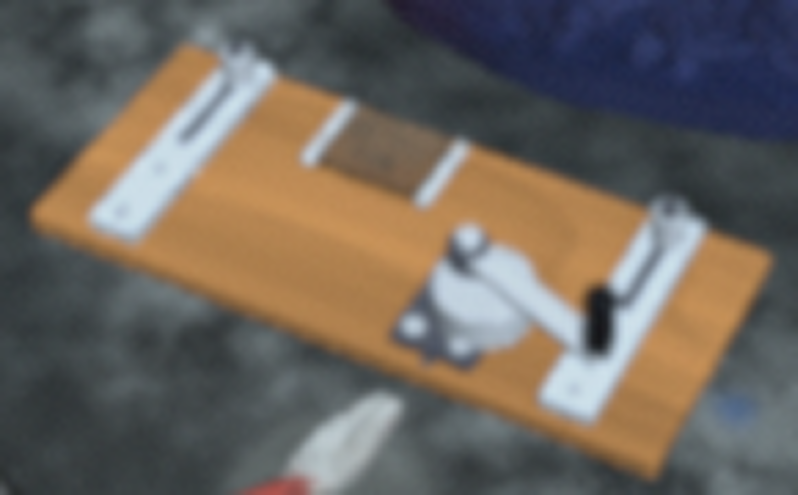

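Run:
```python
from h import *
import pickle
T,S=pickle.load(open('c0.pkl','rb'))
t=lambda u,v:(u/5.7+195,v/5.7+195)
s=lambda u,v:(u/5.5+190,v/5.5+185)
C=[px(T,t(*p),.015)[:2] for p in [(62,122),(730,60),(760,340),(82,400)]]
C2=[px(S,s(*p),.015)[:2] for p in [(185,42),(774,258),(655,467),(32,213)]]
for c in (C,C2): print(np.round(c,4).tolist(),np.round(np.mean(c,0),4), [np.degrees(np.arctan2(*(a[0]-b[0],-(a[1]-b[1])))) for a,b in ((c[0],c[1]),(c[3],c[2]))])
for n,a,b in (('BL',(148,141),(240,54)),('BR',(643,102),(669,208))):
    print(n,px(T,t(*a),.044),px(S,s(*b),.044))
print('piv',px(T,t(517,258),.065),px(S,s(469,238),.065))
print('post',px(T,t(690,303),.097),px(S,s(600,291),.097))
def jig(c,y): 
    y=np.radians(y);R=np.array([[np.cos(y),-np.sin(y)],[np.sin(y),np.cos(y)]]);return lambda p:np.array(c)+R@np.array(p)
j=jig((.459,.055),5.5)
for x in (.04,.05,.06):print(x,j((x,.13)),j((x,-.13)))
print('clamp ax y=-55', [j((x,-.055)) for x in (-.04,-.03,-.02)])
```

```text
[[0.5133, 0.2385], [0.5495, -0.119], [0.4004, -0.1338], [0.366, 0.2233]] [0.4573 0.0523] [np.float64(-174.2222974844032), np.float64(-174.5014170963253)]
[[0.516, 0.2382], [0.5483, -0.1209], [0.4001, -0.1337], [0.368, 0.2229]] [0.4581 0.0517] [np.float64(-174.8650940206542), np.float64(-174.8449759718606)]
BL [0.50036521 0.18795251 0.044     ] [0.50087458 0.18454416 0.044     ]
BR [ 0.52282678 -0.0703196   0.044     ] [ 0.52546063 -0.06973988  0.044     ]
piv [ 0.43972933 -0.00463324  0.065     ] [ 0.43763287 -0.00552239  0.065     ]
post [ 0.41641897 -0.08962321  0.097     ] [ 0.41775681 -0.08998382  0.097     ]
0.04 [0.4863559  0.18823534] [ 0.5112758  -0.07056768]
0.05 [0.49630986 0.18919379] [ 0.52122976 -0.06960922]
0.06 [0.50626382 0.19015225] [ 0.53118372 -0.06865076]
clamp ax y=-55 [array([ 0.42445567, -0.00358062]), array([ 0.43440963, -0.00262216]), array([ 0.44436359, -0.00166371])]
```

>>> {"op": "apply_moves", "data": {
  "targets": [0.56,-1.19,0,0,0,-1.31,1,1.12,-2.38,0,0,0,-2.62,1,1.68,-3.57,0,0,0,-3.93,1,2.24,-4.76,0,0,0,-5.24,1,2.8,-5.95,0,0,0,-6.55,1]
}}

```text
time: 1.6
ee_pos: [0.2473, 0.3454, 0.2314]
tcp_rot: [180.0, -0.0, 123.2]
wrist_force: [1.1, 0.2, -0.1]
opening: 0.0855
```

>>> {"op": "apply_moves", "data": {
  "targets": [0.56,-1.19,0,0,0,-1.31,1,1.12,-2.38,0,0,0,-2.62,1,1.68,-3.57,0,0,0,-3.93,1,2.24,-4.76,0,0,0,-5.24,1,2.8,-5.95,0,0,0,-6.55,1]
}}

```text
time: 2.1
ee_pos: [0.3313, 0.1668, 0.2315]
tcp_rot: [180.0, -0.0, 83.9]
wrist_force: [1.2, 0.2, -0.4]
opening: 0.0852
```

>>> {"op": "apply_moves", "data": {
  "targets": [0.56,-1.19,0,0,0,-1.31,1,1.12,-2.38,0,0,0,-2.62,1,1.68,-3.57,0,0,0,-3.93,1,2.24,-4.76,0,0,0,-5.24,1,2.8,-5.95,0,0,0,-6.55,1]
}}

```text
time: 2.6
ee_pos: [0.4154, -0.0119, 0.2315]
tcp_rot: [180.0, -0.0, 44.5]
wrist_force: [0.6, 0.7, -0.3]
opening: 0.0851
```

>>> {"op": "apply_moves", "data": {
  "targets": [0.56,-1.19,0,0,0,-1.31,1,1.12,-2.38,0,0,0,-2.62,1,1.68,-3.57,0,0,0,-3.93,1,2.24,-4.76,0,0,0,-5.24,1,2.8,-5.95,0,0,0,-6.55,1]
}}

```text
time: 3.1
ee_pos: [0.4994, -0.1904, 0.2313]
tcp_rot: [180.0, -0.0, 5.2]
wrist_force: [0.4, -0.2, 0.3]
opening: 0.0852
```

>>> {"op": "apply_moves", "data": {
  "targets": [0.55,-1.2,0,0,0,-1.3,1,1.1,-2.4,-0.6,0,0,-2.6,1,1.65,-3.6,-1.6,0,0,-3.9,1,2.2,-4.75,-2.8,0,0,-5.15,1,2.2,-4.75,-4.3,0,0,-5.15,1]
}}

```text
time: 3.6
ee_pos: [0.5665, -0.3351, 0.1012]
tcp_rot: [180.0, -0.2, -25.7]
wrist_force: [0.4, 0.5, -0.2]
opening: 0.0852
```

Run:
```python
from h import *
o=bot.get_obs();print(o['ee_pos'],o['tcp_rot'],o['wrist_force'])
c=snap('scene','s1.png'); a=c['img'][150:330,320:500]; cv2.imwrite('pics/s1z.png',cv2.resize(a,(600,600),interpolation=cv2.INTER_CUBIC)[:,:,::-1])
c2=snap('top','t1.png'); a=c2['img'][130:280,320:470]; cv2.imwrite('pics/t1z.png',cv2.resize(a,(600,600),interpolation=cv2.INTER_CUBIC)[:,:,::-1])
print(o['ee_pos'],proj(c2,o['ee_pos']))
```

```text
[ 0.56649034 -0.33508904  0.1011762 ] [ 1.79957659e+02 -1.65679598e-01 -2.57414873e+01] [ 0.36698019  0.48153617 -0.22821817]
[ 0.56649034 -0.33508904  0.1011762 ] [402.23250512 195.88873769]
```

View pics/s1z.png

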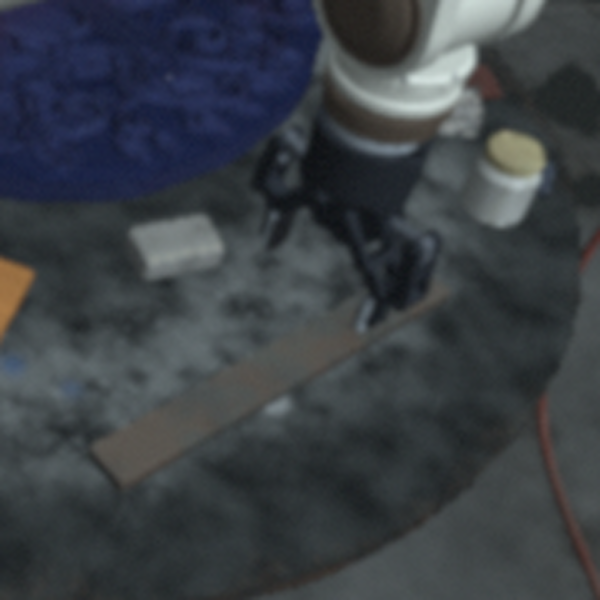

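View pics/t1z.png

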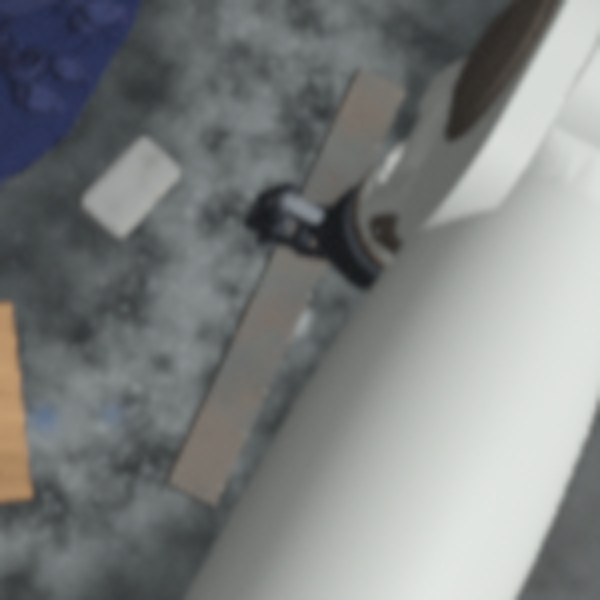

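>>> {"op": "apply_moves", "data": {
  "targets": [0,0,-0.8,0,0,0,1,0,0,-1.6,0,0,0,1,0,0,-2.4,0,0,0,1,0,0,-2.9,0,0,0,1,0,0,-3.2,0,0,0,1]
}}

```text
time: 4.2
ee_pos: [0.5653, -0.3309, 0.007]
tcp_rot: [180.0, -0.0, -25.3]
wrist_force: [0.0, -0.2, -0.2]
opening: 0.0854
```

>>> {"op": "apply_moves", "data": {
  "targets": [0,0,0,0,0,0,1,0,0,0,0,0,0,1]
}}

```text
time: 4.4
ee_pos: [0.5655, -0.3314, 0.0078]
tcp_rot: [180.0, -0.1, -25.3]
wrist_force: [0.5, -0.0, 0.2]
opening: 0.0857
```

>>> {"op": "apply_moves", "data": {
  "targets": [0,0,-0.16,0,0,0,1,0,0,-0.16,0,0,0,0.5,0,0,-0.16,0,0,0,0.3,0,0,-0.16,0,0,0,0.3,0,0,-0.16,0,0,0,0.3],
  "newtons": 50
}}

```text
time: 4.9
ee_pos: [0.5654, -0.3311, 0.0021]
tcp_rot: [-180.0, -0.1, -25.3]
wrist_force: [-0.3, 2.1, 3.4]
opening: 0.0387
```

>>> {"op": "apply_moves", "data": {
  "targets": [0,0,0,0,0,0,0.3,0,0,0,0,0,0,0.3,0,0,0,0,0,0,0.3]
}}

```text
time: 5.2
ee_pos: [0.5653, -0.3311, 0.0021]
tcp_rot: [-180.0, -0.1, -25.3]
wrist_force: [0.4, 2.2, 4.4]
opening: 0.0383
```

>>> {"op": "apply_moves", "data": {
  "targets": [0,0,0.3,0,0,0,0.3,0,0,0.8,0,0,0,0.3,0,0,1.5,0,0,0,0.3,0,0,2.4,0,0,0,0.3,0,0,3.3,0,0,0,0.3],
  "newtons": 60
}}

```text
time: 5.7
ee_pos: [0.5644, -0.3312, 0.1015]
tcp_rot: [180.0, 0.1, -25.4]
wrist_force: [0.4, -1.0, -6.7]
opening: 0.0378
```

Run:
```python
from h import *
o=bot.get_obs();print(o['ee_pos'],o['tcp_rot'],o['wrist_force'],o['torque'],o['opening'])
c=snap('scene','s2.png'); a=c['img'][150:330,320:500]; cv2.imwrite('pics/s2z.png',cv2.resize(a,(600,600),interpolation=cv2.INTER_CUBIC)[:,:,::-1])
c2=snap('top','t2.png'); a=c2['img'][130:280,320:470]; cv2.imwrite('pics/t2z.png',cv2.resize(a,(600,600),interpolation=cv2.INTER_CUBIC)[:,:,::-1])
print(o['ee_pos'],proj(c2,o['ee_pos']))
```

```text
[ 0.56435273 -0.33115426  0.10149784] [ 1.79984845e+02  7.87973097e-02 -2.53505428e+01] [ 0.38639239 -1.03825733 -6.69710299] [-0.04752377 -0.0840778  -0.06258271] 0.03777874999426081
[ 0.56435273 -0.33115426  0.10149784] [400.90471177 196.60153202]
```

View pics/s2z.png

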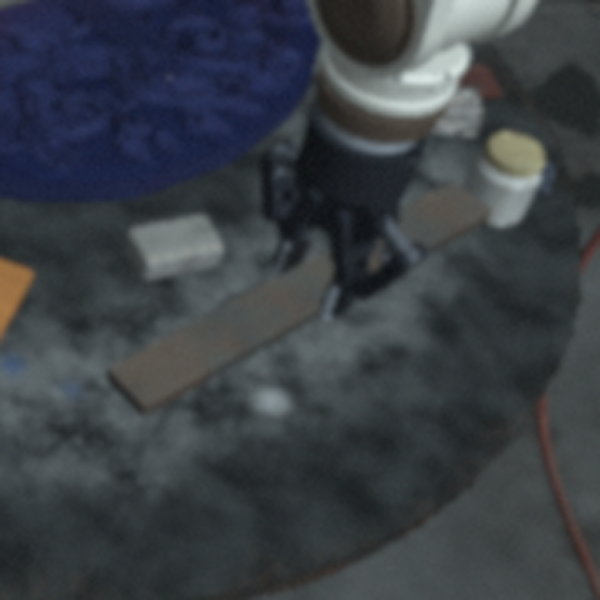

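View pics/t2z.png

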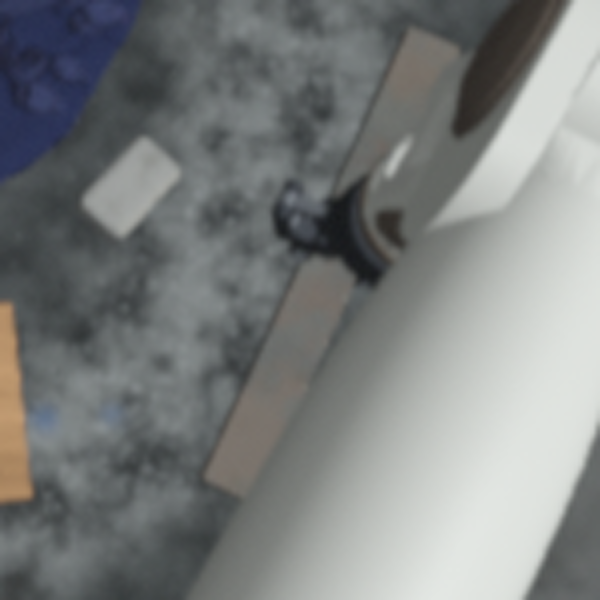

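>>> {"op": "apply_moves", "data": {
  "targets": [0,0.2,0.8,0,0,0,0.3,-0.1,0.9,1.5,0,0,0,0.3,-0.3,2.0,1.8,0,0,-0.6,0.3,-0.6,3.2,1.8,0,0,-1.5,0.3,-0.9,4.4,1.8,0,0,-2.5,0.3]
}}

```text
time: 6.3
ee_pos: [0.4957, -0.2861, 0.1534]
tcp_rot: [-176.6, 0.3, -31.6]
wrist_force: [-0.7, -0.6, -6.9]
opening: 0.0382
```

>>> {"op": "apply_moves", "data": {
  "targets": [-0.3,1.2,0,0,0,-1.0,0.3,-0.6,2.4,0,0,0,-2.0,0.3,-0.9,3.6,0,0,0,-3.0,0.3,-1.2,4.8,0,0,0,-4.0,0.3,-1.5,6.0,0,0,0,-5.0,0.3]
}}

```text
time: 6.8
ee_pos: [0.3439, -0.2965, 0.1534]
tcp_rot: [-171.0, 0.8, -46.3]
wrist_force: [-0.2, -0.6, -7.3]
opening: 0.0383
```

>>> {"op": "apply_moves", "data": {
  "targets": [-0.2,1.0,0,0,0,-1.0,0.3,-0.35,1.7,0,0,0,-1.8,0.3,-0.46,2.2,0,0,0,-2.4,0.3,-0.46,2.4,0,0,0,-2.4,0.3,-0.46,2.4,0,0,0,-2.4,0.3]
}}

```text
time: 7.3
ee_pos: [0.2451, -0.2822, 0.1545]
tcp_rot: [-168.8, 0.8, -57.5]
wrist_force: [0.7, -1.4, -7.0]
opening: 0.0385
```

Run:
```python
from h import *
o=bot.get_obs();print(o['ee_pos'],o['tcp_rot'],o['wrist_force'],o['torque'],o['opening'])
c=snap('scene','s3.png'); a=c['img'][150:300,180:380]; cv2.imwrite('pics/s3z.png',cv2.resize(a,(800,600),interpolation=cv2.INTER_CUBIC)[:,:,::-1])
c=snap('top','t3.png'); a=c['img'][150:300,170:370]; cv2.imwrite('pics/t3z.png',cv2.resize(a,(800,600),interpolation=cv2.INTER_CUBIC)[:,:,::-1])
```

```text
[ 0.24509657 -0.28217391  0.15445519] [-168.78158148    0.82624749  -57.49572415] [ 0.67925243 -1.39150694 -6.99397022] [-0.28906602  0.35941187 -0.00406019] 0.038497081554189246
```

View pics/s3z.png

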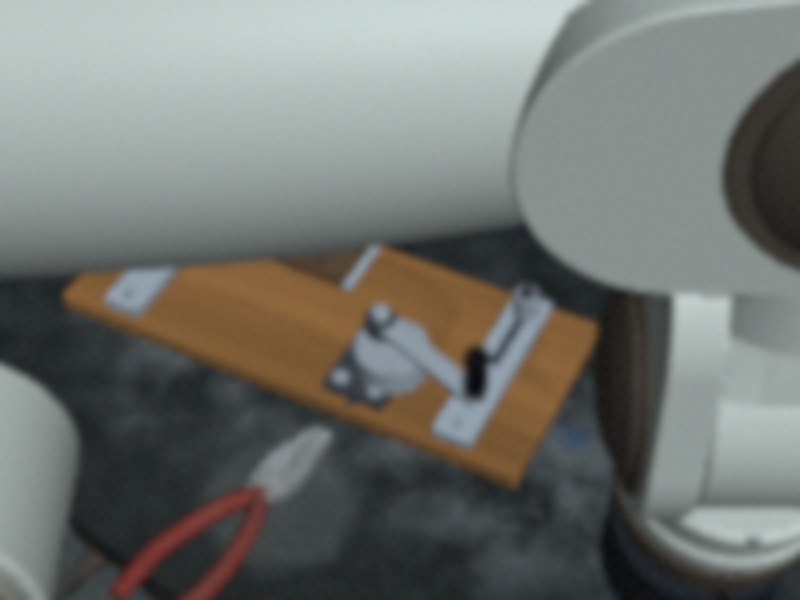

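View pics/t3z.png

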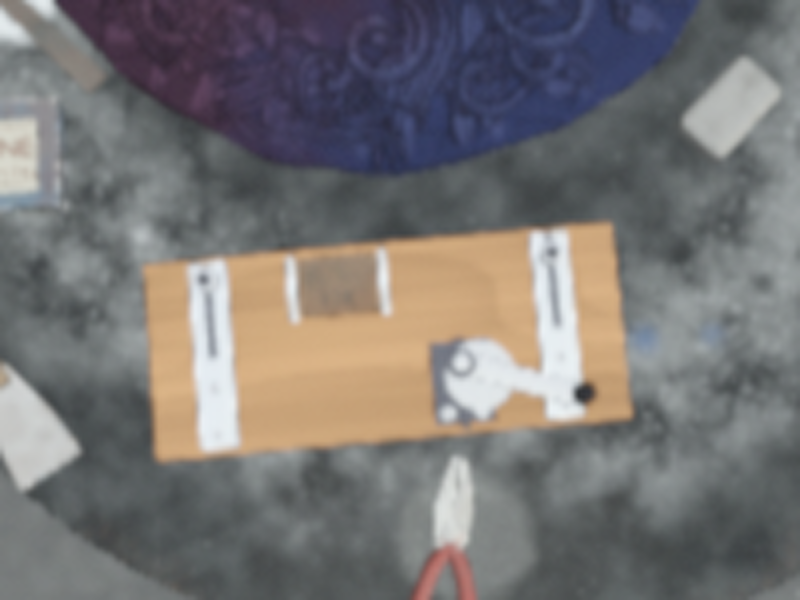

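Run:
```python
from h import *
o=bot.get_obs();print({k:np.round(v,3) for k,v in o.items()})
c=snap('scene','s4.png')
```

```text
{'time': np.float64(7.4), 'q': array([-57.455, -19.925, -21.308,  89.445,  11.258, 179.943]), 'qd': array([ 0.954,  1.078,  0.865, -0.391,  0.551,  0.023]), 'joint_efforts': array([-8.3100e-01, -2.8595e+01,  4.9949e+01,  4.2000e-01,  8.6600e-01,
        5.0000e-03]), 'ee_pos': array([ 0.246, -0.282,  0.155]), 'tcp_rot': array([-168.741,    0.816,  -57.398]), 'wrist_force': array([ 0.848,  0.997, -6.999]), 'torque': array([-0.28 ,  0.373, -0.005]), 'opening': np.float64(0.038)}
```

View pics/s4.png

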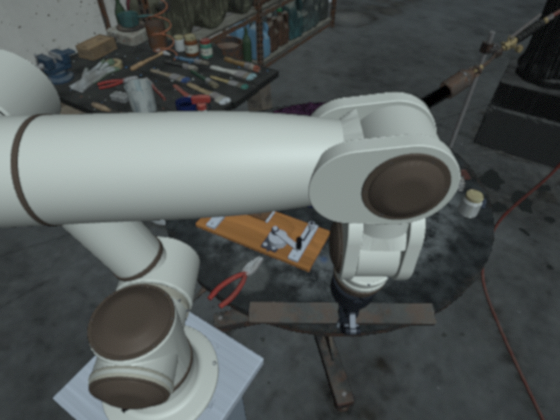

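View pics/t3.png

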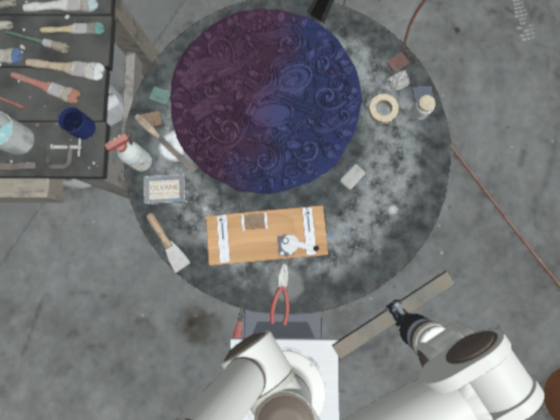

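>>> {"op": "apply_moves", "data": {
  "targets": [1.0,0,0,0,0,1.4,0.3]
}}

```text
time: 7.55
ee_pos: [0.2754, -0.2823, 0.1554]
tcp_rot: [-168.8, 0.8, -49.0]
wrist_force: [-0.1, -0.1, -7.0]
opening: 0.0382
```

Run:
```python
from h import *
o=bot.get_obs();print({k:np.round(v,3) for k,v in o.items()})
```

```text
{'time': np.float64(7.55), 'q': array([-53.721, -16.122, -18.39 ,  89.448,  11.118, 175.231]), 'qd': array([ 40.715,  42.062,  31.756,  -2.54 ,   0.126, -50.876]), 'joint_efforts': array([ -6.547, -38.725,  44.764,   1.151,   0.901,   2.468]), 'ee_pos': array([ 0.275, -0.282,  0.155]), 'tcp_rot': array([-168.78 ,    0.791,  -49.042]), 'wrist_force': array([-0.124, -0.124, -6.963]), 'torque': array([-0.292,  0.284,  0.052]), 'opening': np.float64(0.038)}
```

Run:
```python
from h import *
o=bot.get_obs()
R=Rot.from_euler('xyz',o['tcp_rot'],degrees=True)
for y in (-20,-10,0):
    D=Rot.from_euler('xyz',[180,0,y],degrees=True)
    print(y,np.degrees((D*R.inv()).as_rotvec())/6)
```

```text
-20 [-1.63276111  0.96171759  4.8374972 ]
-10 [-1.72529678  0.82287408  6.49861267]
0 [-1.81076625  0.67696877  8.15959326]
```

>>> {"op": "apply_moves", "data": {
  "targets": [0.8,0.4,0,-0.34,0.16,1.3,0.3,1.6,0.8,0,-0.69,0.33,2.6,0.3,2.5,1.2,0,-1.04,0.49,3.9,0.3,3.3,1.7,0,-1.38,0.66,5.2,0.3,4.2,2.1,0,-1.73,0.82,6.5,0.3]
}}

```text
time: 8.05
ee_pos: [0.404, -0.2177, 0.1546]
tcp_rot: [180.0, 0.0, -9.5]
wrist_force: [-1.1, -0.8, -8.0]
opening: 0.0381
```

>>> {"op": "apply_moves", "data": {
  "targets": [0.17,0.65,0,0,0,1.25,0.3,0.34,1.3,0,0,0,2.5,0.3,0.51,1.95,0,0,0,3.75,0.3,0.68,2.6,0,0,0,5.0,0.3,0.85,3.25,0,0,0,6.25,0.3]
}}

```text
time: 8.55
ee_pos: [0.4285, -0.12, 0.1545]
tcp_rot: [-179.9, 0.0, 28.0]
wrist_force: [1.0, 0.4, -6.1]
opening: 0.038
```

>>> {"op": "apply_moves", "data": {
  "targets": [0.17,0.65,0,0,0,1.25,0.3,0.34,1.3,0,0,0,2.5,0.3,0.51,1.95,0,0,0,3.75,0.3,0.68,2.6,0,0,0,5.0,0.3,0.85,3.25,0,0,0,6.25,0.3]
}}

```text
time: 9.05
ee_pos: [0.4538, -0.0223, 0.1545]
tcp_rot: [-179.9, -0.0, 65.5]
wrist_force: [1.2, 0.5, -7.7]
opening: 0.0381
```

>>> {"op": "apply_moves", "data": {
  "targets": [0.17,0.65,0,0,0,1.25,0.3,0.34,1.3,0,0,0,2.5,0.3,0.51,1.95,0,0,0,3.75,0.3,0.7,2.5,0,0,0,4.9,0.3,0.7,2.5,0,0,0,4.9,0.3]
}}

```text
time: 9.55
ee_pos: [0.4749, 0.0535, 0.1543]
tcp_rot: [-179.9, -0.1, 94.8]
wrist_force: [0.6, -0.0, -6.4]
opening: 0.0385
```

Run:
```python
from h import *
c=snap('scene','s5.png'); a=c['img'][150:300,180:380]; cv2.imwrite('pics/s5z.png',cv2.resize(a,(800,600),interpolation=cv2.INTER_CUBIC)[:,:,::-1])
c=snap('top','t5.png'); a=c['img'][150:300,170:370]; cv2.imwrite('pics/t5z.png',cv2.resize(a,(800,600),interpolation=cv2.INTER_CUBIC)[:,:,::-1])
o=bot.get_obs();print({k:np.round(v,4) for k,v in o.items()})
```

```text
{'time': np.float64(9.65), 'q': array([ 6.22760e+00, -5.76160e+00, -9.11090e+00,  8.67555e+01,
        1.44000e-02,  9.17563e+01]), 'qd': array([-1.3483, -0.7358, -0.4018,  0.1794, -0.2437,  0.3215]), 'joint_efforts': array([  0.869 , -43.7163,  50.9611,  -0.1076,   0.0923,  -0.1831]), 'ee_pos': array([0.4742, 0.0518, 0.1544]), 'tcp_rot': array([-1.798949e+02, -1.110000e-02,  9.447130e+01]), 'wrist_force': array([ 0.0402, -0.2146, -7.1282]), 'torque': array([0.0466, 0.0031, 0.0211]), 'opening': np.float64(0.0382)}
```

View pics/s5z.png

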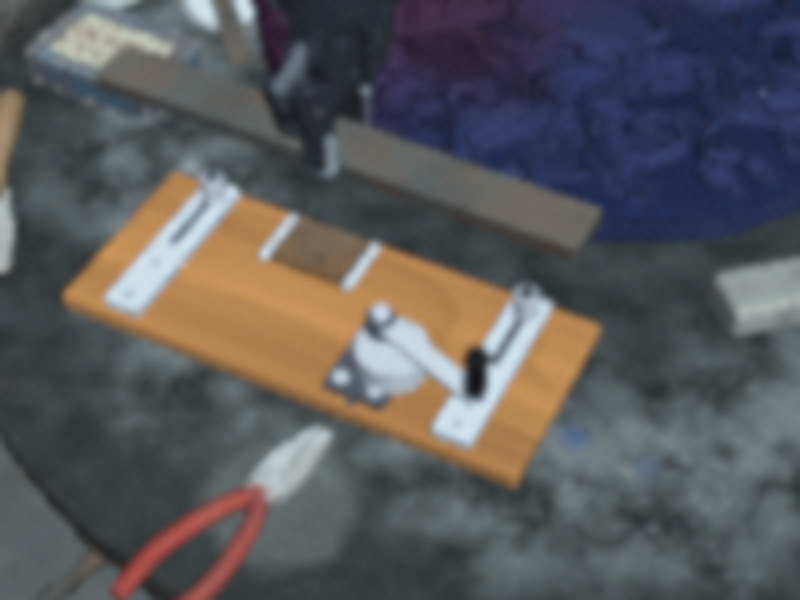

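View pics/t5z.png

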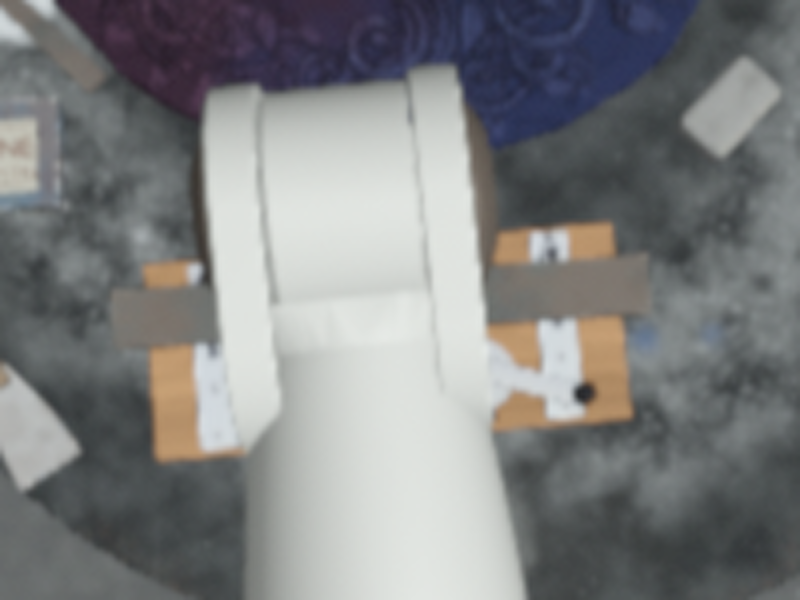

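>>> {"op": "apply_moves", "data": {
  "targets": [0.14,0.1,-0.8,0,0,0.13,0.3,0.14,0.1,-1.7,0,0,0.13,0.3,0.14,0.1,-2.6,0,0,0.13,0.3,0.14,0.1,-3.3,0,0,0.13,0.3,0.14,0.1,-3.5,0,0,0.13,0.3]
}}

```text
time: 10.15
ee_pos: [0.4768, 0.0534, 0.0475]
tcp_rot: [-179.7, 0.0, 95.1]
wrist_force: [-0.4, 0.5, -7.0]
opening: 0.0381
```

Run:
```python
from h import *
c=snap('scene','s6.png'); a=c['img'][150:300,180:380]; cv2.imwrite('pics/s6z.png',cv2.resize(a,(800,600),interpolation=cv2.INTER_CUBIC)[:,:,::-1])
c=snap('top','t6.png'); a=c['img'][170:270,195:335]; cv2.imwrite('pics/t6z.png',cv2.resize(a,(798,570),interpolation=cv2.INTER_CUBIC)[:,:,::-1])
o=bot.get_obs();print({k:np.round(v,4) for k,v in o.items()})
```

```text
{'time': np.float64(10.25), 'q': array([ 6.39410e+00, -3.89790e+00, -1.90043e+01,  7.50241e+01,
        1.70000e-03,  9.12447e+01]), 'qd': array([ 0.0754, -1.0058,  2.1687,  0.7595, -0.0586, -0.1711]), 'joint_efforts': array([ 9.00000e-04, -4.40587e+01,  4.81793e+01, -3.61500e-01,
        7.50000e-03,  1.43000e-02]), 'ee_pos': array([0.4778, 0.0535, 0.0495]), 'tcp_rot': array([-1.798695e+02,  1.100000e-03,  9.514930e+01]), 'wrist_force': array([ 1.1525,  0.0798, -5.4901]), 'torque': array([-0.0178, -0.0582, -0.0325]), 'opening': np.float64(0.0382)}
```

View pics/s6z.png

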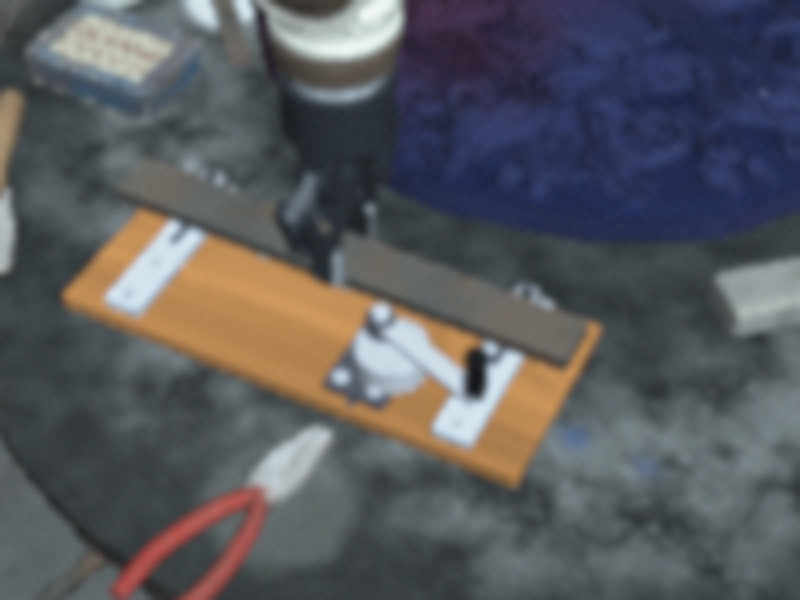

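View pics/t6z.png

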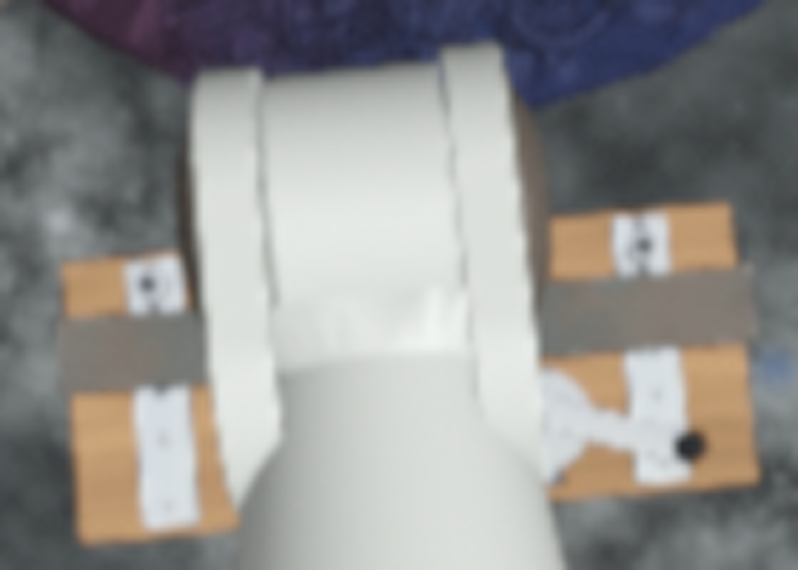

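>>> {"op": "apply_moves", "data": {
  "targets": [0,0,-0.3,0,0,0,0.3,0,0,-0.5,0,0,0,0.3,0,0,-0.6,0,0,0,0.3,0,0,-0.65,0,0,0,0.3,0,0,-0.65,0,0,0,0.3]
}}

```text
time: 10.75
ee_pos: [0.4782, 0.0538, 0.0306]
tcp_rot: [-180.0, -0.0, 95.2]
wrist_force: [-0.1, -0.6, -5.7]
opening: 0.0384
```

>>> {"op": "apply_moves", "data": {
  "targets": [0,0,-0.05,0,0,0,0.3,0,0,-0.08,0,0,0,0.3,0,0,-0.11,0,0,0,0.3,0,0,-0.11,0,0,0,0.3]
}}

```text
time: 11.15
ee_pos: [0.4783, 0.0538, 0.0272]
tcp_rot: [-180.0, -0.0, 95.2]
wrist_force: [0.4, 1.1, -6.1]
opening: 0.0382
```

>>> {"op": "apply_moves", "data": {
  "targets": [0,0,-0.03,0,0,0,0.3,0,0,-0.06,0,0,0,0.3,0,0,-0.06,0,0,0,0.3]
}}

```text
time: 11.45
ee_pos: [0.4783, 0.0538, 0.0271]
tcp_rot: [180.0, -0.0, 95.2]
wrist_force: [-7.7, -1.3, 10.6]
opening: 0.0379
```

>>> {"op": "apply_moves", "data": {
  "targets": [0,0,0.04,0,0,0,0.3,0,0,0.04,0,0,0,0.3,0,0,0.04,0,0,0,0.6,0,0,0.04,0,0,0,0.6,0,0,0.04,0,0,0,0.6]
}}

```text
time: 11.95
ee_pos: [0.4786, 0.0538, 0.0269]
tcp_rot: [180.0, 0.0, 95.2]
wrist_force: [0.0, 0.1, 0.7]
opening: 0.0515
```

Run:
```python
from h import *
c=snap('scene','s7.png'); a=c['img'][150:300,180:380]; cv2.imwrite('pics/s7z.png',cv2.resize(a,(800,600),interpolation=cv2.INTER_CUBIC)[:,:,::-1])
c=snap('top','t7.png'); a=c['img'][170:270,195:335]; cv2.imwrite('pics/t7z.png',cv2.resize(a,(798,570),interpolation=cv2.INTER_CUBIC)[:,:,::-1])
o=bot.get_obs();print({k:np.round(v,4) for k,v in o.items()})
```

```text
{'time': np.float64(12.05), 'q': array([ 6.41790e+00, -3.22960e+00, -2.09299e+01,  7.23129e+01,
        3.00000e-04,  9.12064e+01]), 'qd': array([ 0.1472,  0.0028, -0.0902,  0.091 ,  0.0531,  0.0035]), 'joint_efforts': array([-8.00000e-04, -4.21845e+01,  4.57697e+01, -7.20000e-03,
       -1.00000e-04,  0.00000e+00]), 'ee_pos': array([0.4784, 0.0538, 0.0268]), 'tcp_rot': array([-179.9867,   -0.    ,   95.2116]), 'wrist_force': array([ 0.5352,  0.6423, -0.6308]), 'torque': array([-0.014 , -0.0599,  0.0198]), 'opening': np.float64(0.0515)}
```

View pics/s7z.png

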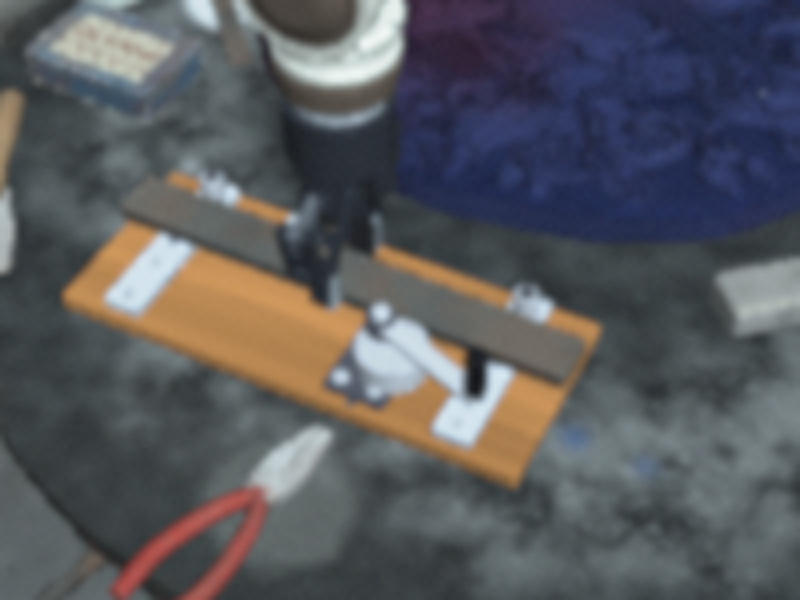

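View pics/t7z.png

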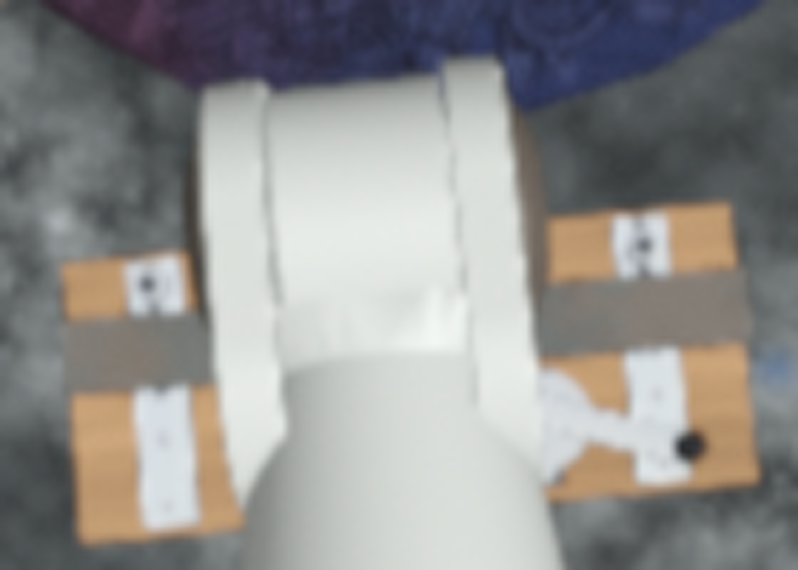

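>>> {"op": "apply_moves", "data": {
  "targets": [0.1,0.01,0,0,0,0,0.6,0.2,0.02,0,0,0,0,0.6,0.25,0.023,0,0,0,0,0.6,0.28,0.026,0,0,0,0,0.6,0.3,0.028,0,0,0,0,0.6]
}}

```text
time: 12.55
ee_pos: [0.4865, 0.0546, 0.0265]
tcp_rot: [-179.8, 0.0, 95.2]
wrist_force: [-6.1, -1.2, 3.7]
opening: 0.0512
```

Run:
```python
from h import *
o=bot.get_obs();print({k:np.round(v,4) for k,v in o.items()})
```

```text
{'time': np.float64(12.55), 'q': array([ 6.39640e+00, -1.95340e+00, -1.97378e+01,  7.23703e+01,
        2.50000e-03,  9.11883e+01]), 'qd': array([-0.0363,  0.8069,  0.7855,  0.0447, -0.0183,  0.0748]), 'joint_efforts': array([-1.50000e-02, -4.25977e+01,  4.70482e+01, -2.48840e+00,
       -1.68000e-02, -3.26000e-02]), 'ee_pos': array([0.4865, 0.0546, 0.0265]), 'tcp_rot': array([-1.798453e+02,  7.000000e-04,  9.520810e+01]), 'wrist_force': array([-6.136 , -1.1809,  3.6772]), 'torque': array([-0.1153,  1.2258, -0.0575]), 'opening': np.float64(0.0512)}
```

>>> {"op": "apply_moves", "data": {
  "targets": [0.02,0.002,0,0,0,0,0.6,0.04,0.004,0,0,0,0,0.6,0.06,0.006,0,0,0,0,0.6]
}}

```text
time: 12.85
ee_pos: [0.4883, 0.0547, 0.0265]
tcp_rot: [-179.8, 0.0, 95.2]
wrist_force: [-5.5, 0.6, 3.3]
opening: 0.0515
```

>>> {"op": "apply_moves", "data": {
  "targets": [0.02,0.002,0,0,0,0,0.6,0.04,0.004,0,0,0,0,0.6]
}}

```text
time: 13.05
ee_pos: [0.4894, 0.0548, 0.0265]
tcp_rot: [-179.8, 0.0, 95.2]
wrist_force: [-6.3, -0.4, 4.5]
opening: 0.0512
```

>>> {"op": "apply_moves", "data": {
  "targets": [0.02,0.002,0,0,0,0,0.6,0.04,0.004,0,0,0,0,0.6]
}}

```text
time: 13.25
ee_pos: [0.4898, 0.0549, 0.0264]
tcp_rot: [-179.7, 0.0, 95.2]
wrist_force: [-11.5, -0.6, 7.1]
opening: 0.0516
```

>>> {"op": "apply_moves", "data": {
  "targets": [0.01,0.001,0,0,0,0,0.6,0.01,0.001,0,0,0,0,0.6,0.01,0.001,0,0,0,0,0.6]
}}

```text
time: 13.55
ee_pos: [0.4899, 0.0549, 0.0264]
tcp_rot: [-179.7, -0.0, 95.2]
wrist_force: [-10.9, -0.4, 7.1]
opening: 0.051
```

Run:
```python
from h import *
o=bot.get_obs();print({k:np.round(v,4) for k,v in o.items()})
c=snap('scene','s8.png'); a=c['img'][150:300,180:380]; cv2.imwrite('pics/s8z.png',cv2.resize(a,(800,600),interpolation=cv2.INTER_CUBIC)[:,:,::-1])
c=snap('top','t8.png'); a=c['img'][170:270,195:335]; cv2.imwrite('pics/t8z.png',cv2.resize(a,(798,570),interpolation=cv2.INTER_CUBIC)[:,:,::-1])
```

```text
{'time': np.float64(13.55), 'q': array([ 6.39430e+00, -1.36010e+00, -1.91684e+01,  7.24617e+01,
        9.00000e-03,  9.11830e+01]), 'qd': array([-0.0806,  0.0009, -0.1315, -0.0062, -0.0329,  0.037 ]), 'joint_efforts': array([ -0.196 , -42.1996,  48.1613,  -4.6533,  -0.1335,  -0.0563]), 'ee_pos': array([0.4899, 0.0549, 0.0264]), 'tcp_rot': array([-1.797298e+02, -3.500000e-03,  9.521130e+01]), 'wrist_force': array([-10.8833,  -0.3835,   7.0964]), 'torque': array([-0.1689,  2.3061, -0.0534]), 'opening': np.float64(0.051)}
```

View pics/t8z.png

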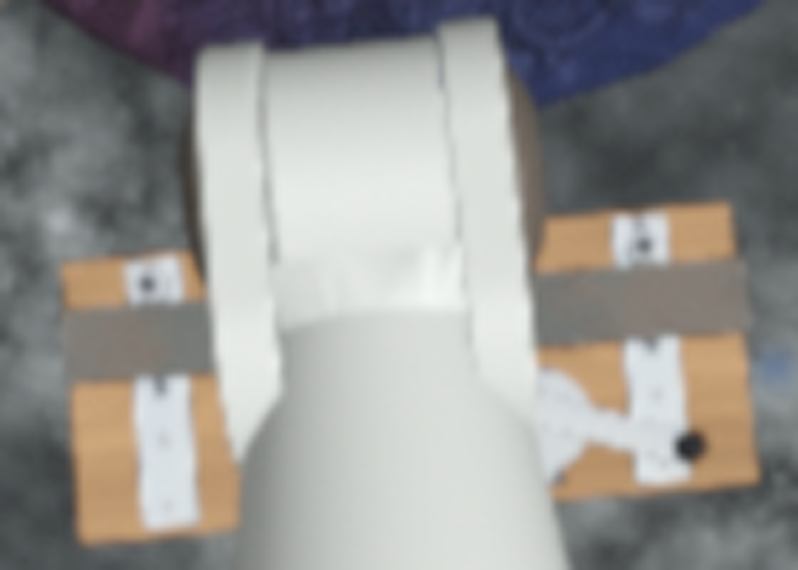

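View pics/s8z.png

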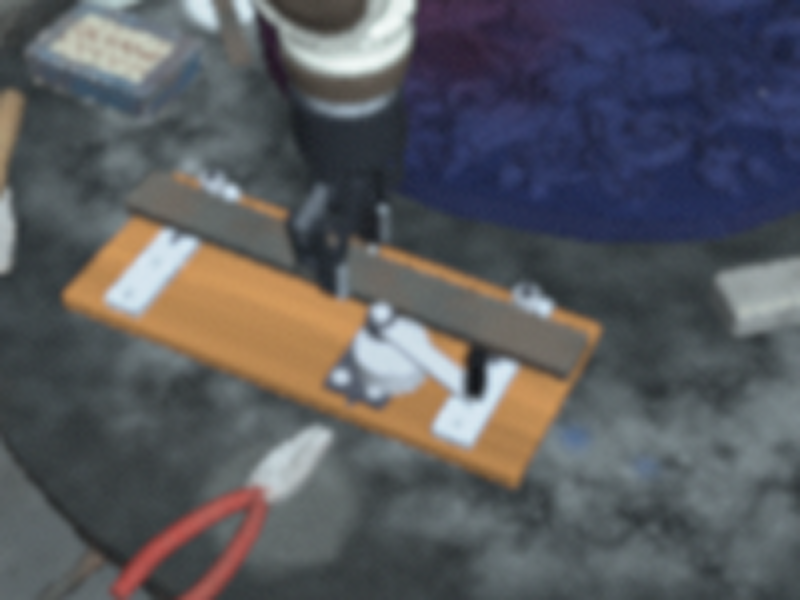

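>>> {"op": "apply_moves", "data": {
  "targets": [0,0,0.015,0,0,0,0.6,0,0,0.015,0,0,0,0.6]
}}

```text
time: 13.85
ee_pos: [0.4899, 0.0549, 0.0264]
tcp_rot: [-179.7, -0.0, 95.2]
wrist_force: [-9.1, -0.1, 2.6]
opening: 0.0513
```

>>> {"op": "apply_moves", "data": {
  "targets": [0.01,0,0.01,0,0,0,0.6,0.01,0,0.01,0,0,0,0.6]
}}

```text
time: 14.05
ee_pos: [0.4899, 0.055, 0.0264]
tcp_rot: [-179.7, -0.0, 95.2]
wrist_force: [-10.9, -0.4, 0.3]
opening: 0.0511
```

>>> {"op": "apply_moves", "data": {
  "targets": [0.01,0,0.003,0,0,0,0.6,0.015,0,0.003,0,0,0,0.6,0.015,0,0.003,0,0,0,0.6,0.015,0,0.003,0,0,0,0.6,0.015,0,0.003,0,0,0,0.6]
}}

```text
time: 14.55
ee_pos: [0.4899, 0.0549, 0.0264]
tcp_rot: [-179.6, -0.0, 95.2]
wrist_force: [-10.4, -0.3, 1.8]
opening: 0.0513
```

Run:
```python
from h import *
o=bot.get_obs();print({k:np.round(v,4) for k,v in o.items()})
c=snap('top','t9.png')
def edges(c,lab):
    g=c['img'].astype(float)
    for n in ('top',):
        a=cv2.resize(c['img'][200:250,195:335],None,fx=5.7,fy=5.7,interpolation=cv2.INTER_CUBIC)
        cv2.imwrite('pics/'+lab,a[:,:,::-1])
edges(c,'t9z.png')
```

```text
{'time': np.float64(14.55), 'q': array([ 6.38700e+00, -1.25110e+00, -1.90628e+01,  7.25600e+01,
        2.03000e-02,  9.11781e+01]), 'qd': array([-0.032 ,  0.0307, -0.0779,  0.0424,  0.058 , -0.0449]), 'joint_efforts': array([ -0.4362, -44.6259,  50.7525,  -4.7568,  -0.2803,  -0.0705]), 'ee_pos': array([0.4899, 0.0549, 0.0264]), 'tcp_rot': array([-1.796279e+02, -1.270000e-02,  9.520880e+01]), 'wrist_force': array([-10.3842,  -0.3245,   1.7717]), 'torque': array([-0.0322,  2.3774, -0.0797]), 'opening': np.float64(0.0513)}
```

View pics/t9z.png

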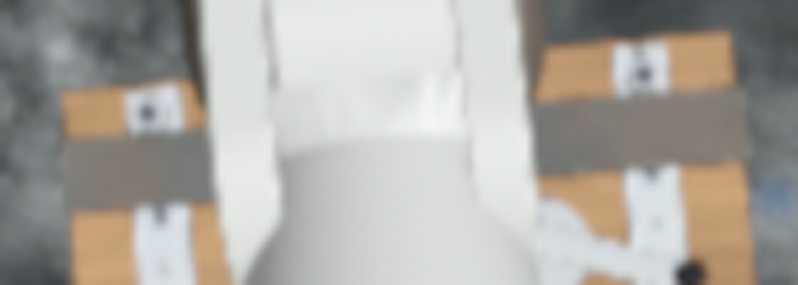

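>>> {"op": "apply_moves", "data": {
  "targets": [0.02,0,0.003,0,0,0,0.6,0.03,0,0.003,0,0,0,0.6]
}}

```text
time: 14.8
ee_pos: [0.49, 0.0549, 0.0263]
tcp_rot: [-179.5, -0.0, 95.2]
wrist_force: [-16.5, -0.1, 5.4]
opening: 0.0516
```

>>> {"op": "apply_moves", "data": {
  "targets": [0.02,0,0.003,0,0,0,0.6,0.03,0,0.003,0,0,0,0.6]
}}

```text
time: 15.0
ee_pos: [0.4901, 0.055, 0.0263]
tcp_rot: [-179.4, -0.0, 95.2]
wrist_force: [-19.7, 0.3, 7.6]
opening: 0.0514
```

>>> {"op": "apply_moves", "data": {
  "targets": [0,0,0,0,0,0,0.6,0,0,0,0,0,0,0.6,0,0,0,0,0,0,0.6,0,0,0,0,0,0,0.6,0,0,0,0,0,0,0.6]
}}

```text
time: 15.5
ee_pos: [0.4901, 0.055, 0.0263]
tcp_rot: [-179.4, -0.0, 95.2]
wrist_force: [-19.4, -0.0, 6.2]
opening: 0.0512
```

>>> {"op": "apply_moves", "data": {
  "targets": [-0.08,0,0,0,0,0,0.6,-0.2,-0.02,0,0,0,0,0.6,-0.2,-0.02,0,0,0,0,0.6]
}}

```text
time: 15.8
ee_pos: [0.4884, 0.0545, 0.0278]
tcp_rot: [180.0, 0.0, 95.2]
wrist_force: [0.8, -0.9, 0.3]
opening: 0.0512
```

>>> {"op": "apply_moves", "data": {
  "targets": [-0.12,-0.01,0,0,0,0,0.6,-0.12,-0.01,0.4,0,0,0,0.6,-0.12,-0.01,1.4,0,0,0,0.6,-0.12,-0.01,2.8,0,0,0,0.4,-0.12,-0.01,4.2,0,0,0,0]
}}

```text
time: 16.3
ee_pos: [0.4845, 0.0541, 0.156]
tcp_rot: [-180.0, 0.0, 95.2]
wrist_force: [0.6, 0.4, 0.8]
opening: 0.0229
```

Run:
```python
from h import *
c=snap('scene','s10.png'); a=c['img'][150:300,180:380]; cv2.imwrite('pics/s10z.png',cv2.resize(a,(800,600),interpolation=cv2.INTER_CUBIC)[:,:,::-1])
o=bot.get_obs();print({k:np.round(v,4) for k,v in o.items()})
```

```text
{'time': np.float64(16.35), 'q': array([ 6.38000e+00, -4.63540e+00, -7.06900e+00,  8.70536e+01,
        1.20000e-03,  9.11674e+01]), 'qd': array([-0.0387, -0.8019, -2.7994, -7.4468, -0.0118,  0.0331]), 'joint_efforts': array([ 0.00000e+00, -1.94427e+01,  2.40137e+01, -1.04360e+00,
        0.00000e+00, -1.00000e-04]), 'ee_pos': array([0.4867, 0.0544, 0.1635]), 'tcp_rot': array([ 1.794874e+02, -1.160000e-02,  9.521270e+01]), 'wrist_force': array([-1.9886,  0.9377,  5.6951]), 'torque': array([-0.0628,  0.0544, -0.029 ]), 'opening': np.float64(0.0155)}
```

View pics/s10z.png

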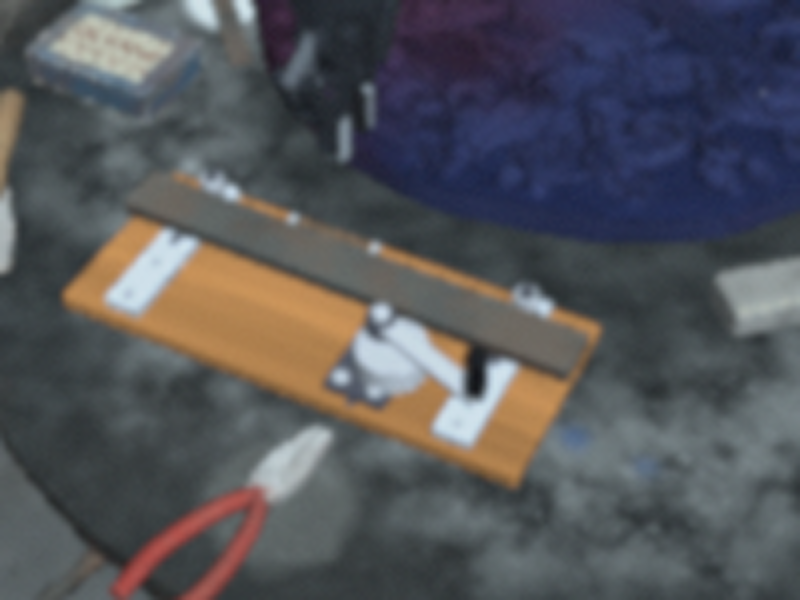

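>>> {"op": "apply_moves", "data": {
  "targets": [-0.33,-0.45,0,0,0,1.18,0,-0.66,-0.9,0,0,0,2.36,0,-0.99,-1.35,0,0,0,3.54,0,-1.32,-1.8,0,0,0,4.72,0,-1.65,-2.25,0,0,0,5.9,0]
}}

```text
time: 16.85
ee_pos: [0.435, -0.0138, 0.1548]
tcp_rot: [180.0, 0.1, 130.9]
wrist_force: [0.4, 0.4, 0.2]
opening: -0.0
```

>>> {"op": "apply_moves", "data": {
  "targets": [-0.33,-0.45,0,0,0,1.18,0,-0.66,-0.9,0,0,0,2.36,0,-0.99,-1.35,0,0,0,3.54,0,-1.32,-1.8,0,0,0,4.72,0,-1.63,-2.28,0,0,0,5.85,0]
}}

```text
time: 17.35
ee_pos: [0.3861, -0.0822, 0.1548]
tcp_rot: [-180.0, 0.1, 166.0]
wrist_force: [-0.7, -0.0, -0.3]
opening: 0.0002
```

>>> {"op": "apply_moves", "data": {
  "targets": [0,0,0,0,0,0,0]
}}

```text
time: 17.45
ee_pos: [0.3859, -0.0827, 0.1548]
tcp_rot: [-180.0, 0.1, 165.8]
wrist_force: [1.4, 0.5, 0.1]
opening: -0.0
```

Down to z≈0.066.

>>> {"op": "apply_moves", "data": {
  "targets": [0,0,-0.8,0,0,0,0,0,0,-1.6,0,0,0,0,0,0,-2.4,0,0,0,0,0,0,-2.95,0,0,0,0,0,0,-2.95,0,0,0,0]
}}

```text
time: 17.95
ee_pos: [0.3855, -0.0811, 0.0638]
tcp_rot: [-180.0, -0.2, 165.6]
wrist_force: [0.2, 0.8, 0.6]
opening: -0.0001
```

Run:
```python
from h import *
c=snap('scene','s11.png'); a=c['img'][150:300,180:380]; cv2.imwrite('pics/s11z.png',cv2.resize(a,(800,600),interpolation=cv2.INTER_CUBIC)[:,:,::-1])
o=bot.get_obs();print({k:np.round(v,4) for k,v in o.items()})
piv=np.array([.439,-.005]); p=np.array([.417,-.09])
r=.09; a0=np.arctan2(*(p-piv)[::-1]); print(np.degrees(a0))
# tcp path: post position at a0+th, minus 19.5mm tangent
for th in np.arange(0,1.31,.1):
    a=a0+th; q=piv+r*np.array([np.cos(a),np.sin(a)])-.0195*np.array([-np.sin(a),np.cos(a)])
    print(round(th,2),np.round(q,4),np.round((q-o['ee_pos'][:2])/.03,2),np.round(np.degrees(th)/6,2))
```

```text
{'time': np.float64(18.0), 'q': array([-1.18643e+01, -1.66770e+01, -2.81638e+01,  7.85676e+01,
       -2.94000e-02,  2.53210e+00]), 'qd': array([-0.1504, -0.5905,  2.1551,  0.7744,  0.0284, -0.8022]), 'joint_efforts': array([-2.23000e-02, -2.72140e+01,  4.46363e+01, -3.28700e-01,
       -1.40000e-03,  3.99000e-02]), 'ee_pos': array([ 0.3862, -0.0813,  0.0652]), 'tcp_rot': array([-1.799682e+02, -5.300000e-02,  1.656035e+02]), 'wrist_force': array([-0.1602,  0.4531, -0.3239]), 'torque': array([-0.0043, -0.0163,  0.0342]), 'opening': np.float64(-0.0005)}
-104.51105950016908
0.0 [ 0.3976 -0.0872] [ 0.38 -0.2 ] 0.0
0.1 [ 0.406 -0.091] [ 0.66 -0.32] 0.95
0.2 [ 0.4147 -0.0938] [ 0.95 -0.42] 1.91
0.3 [ 0.4237 -0.0958] [ 1.25 -0.48] 2.86
0.4 [ 0.4329 -0.0969] [ 1.56 -0.52] 3.82
0.5 [ 0.4421 -0.097 ] [ 1.86 -0.53] 4.77
0.6 [ 0.4512 -0.0963] [ 2.17 -0.5 ] 5.73
0.7 [ 0.4603 -0.0946] [ 2.47 -0.44] 6.68
0.8 [ 0.4691 -0.092 ] [ 2.77 -0.36] 7.64
0.9 [ 0.4777 -0.0886] [ 3.05 -0.24] 8.59
1.0 [ 0.4858 -0.0843] [ 3.32 -0.1 ] 9.55
1.1 [ 0.4935 -0.0792] [3.58 0.07] 10.5
1.2 [ 0.5006 -0.0734] [3.82 0.26] 11.46
1.3 [ 0.5072 -0.0669] [4.03 0.48] 12.41
```

View pics/s11z.png

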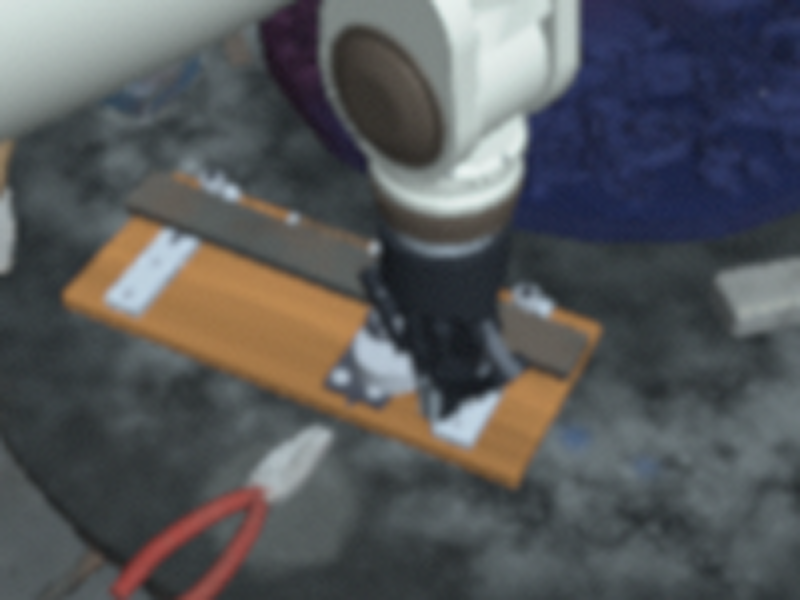

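>>> {"op": "apply_moves", "data": {
  "targets": [0.25,-0.12,0,0,0,0,0,0.45,-0.22,0,0,0,0.2,0,0.62,-0.3,0,0,0,0.8,0,0.78,-0.36,0,0,0,1.35,0,0.95,-0.42,0,0,0,1.9,0]
}}

```text
time: 18.5
ee_pos: [0.4152, -0.0943, 0.0659]
tcp_rot: [180.0, -0.0, 177.3]
wrist_force: [-5.0, 2.7, 1.7]
opening: 0.0001
```

>>> {"op": "apply_moves", "data": {
  "targets": [0.15,-0.03,0,0,0,0.48,0,0.3,-0.06,0,0,0,0.96,0,0.46,-0.08,0,0,0,1.43,0,0.61,-0.1,0,0,0,1.9,0]
}}

```text
time: 18.9
ee_pos: [0.4334, -0.0975, 0.0658]
tcp_rot: [-180.0, -0.0, -171.4]
wrist_force: [-5.5, 2.1, 1.6]
opening: -0.0002
```

>>> {"op": "apply_moves", "data": {
  "targets": [0.06,-0.003,0,0,0,0.19,0,0.12,-0.005,0,0,0,0.38,0,0.18,-0.006,0,0,0,0.57,0]
}}

```text
time: 19.2
ee_pos: [0.4387, -0.0977, 0.0657]
tcp_rot: [-180.0, -0.0, -168.0]
wrist_force: [-5.4, 0.9, 3.2]
opening: -0.0005
```

>>> {"op": "apply_moves", "data": {
  "targets": [0.06,0.003,0,0,0,0.19,0,0.12,0.005,0,0,0,0.38,0,0.18,0.008,0,0,0,0.57,0]
}}

```text
time: 19.5
ee_pos: [0.4441, -0.0976, 0.0658]
tcp_rot: [-179.9, -0.0, -164.6]
wrist_force: [-5.1, -0.2, 2.6]
opening: -0.0002
```

>>> {"op": "apply_moves", "data": {
  "targets": [0.06,0.005,0,0,0,0.19,0,0.12,0.012,0,0,0,0.38,0,0.18,0.018,0,0,0,0.57,0]
}}

```text
time: 19.8
ee_pos: [0.4495, -0.0972, 0.0658]
tcp_rot: [-179.9, -0.0, -161.2]
wrist_force: [-4.7, -1.8, 3.1]
opening: 0.0003
```

>>> {"op": "apply_moves", "data": {
  "targets": [0.06,0.012,0,0,0,0.19,0,0.12,0.023,0,0,0,0.38,0,0.18,0.035,0,0,0,0.57,0]
}}

```text
time: 20.1
ee_pos: [0.455, -0.0964, 0.0658]
tcp_rot: [-179.9, -0.0, -157.8]
wrist_force: [-4.0, -3.5, 1.9]
opening: 0.0001
```

>>> {"op": "apply_moves", "data": {
  "targets": [0.06,0.014,0,0,0,0.19,0,0.12,0.028,0,0,0,0.38,0,0.18,0.044,0,0,0,0.57,0]
}}

```text
time: 20.4
ee_pos: [0.4605, -0.0953, 0.0658]
tcp_rot: [-179.9, -0.0, -154.4]
wrist_force: [-3.6, -4.2, 1.7]
opening: -0.0001
```

>>> {"op": "apply_moves", "data": {
  "targets": [0.06,0.016,0,0,0,0.19,0,0.12,0.033,0,0,0,0.38,0,0.18,0.05,0,0,0,0.57,0]
}}

```text
time: 20.7
ee_pos: [0.466, -0.0939, 0.0658]
tcp_rot: [-179.9, -0.0, -151.0]
wrist_force: [-2.5, -5.3, 1.7]
opening: -0.0001
```

>>> {"op": "apply_moves", "data": {
  "targets": [0.058,0.02,0,0,0,0.19,0,0.116,0.041,0,0,0,0.38,0,0.174,0.062,0,0,0,0.57,0]
}}

```text
time: 21.0
ee_pos: [0.4712, -0.0923, 0.0659]
tcp_rot: [-179.8, -0.1, -147.6]
wrist_force: [-5.5, -8.0, 2.3]
opening: -0.0001
```

>>> {"op": "apply_moves", "data": {
  "targets": [0.015,0.01,0,0,0,0.05,0,0.015,0.01,0,0,0,0.05,0]
}}

```text
time: 21.2
ee_pos: [0.4715, -0.0922, 0.0659]
tcp_rot: [-179.8, -0.1, -147.3]
wrist_force: [-4.5, -7.1, 1.6]
opening: -0.0002
```

```bash
cat > f.py <<'E'
from h import *
o=bot.get_obs()
yaw=o['tcp_rot'][2]-180; t=np.array([np.cos(np.radians(yaw)),np.sin(np.radians(yaw))])
f=o['wrist_force'][:2]; print('th',np.radians((o['tcp_rot'][2]%360)-165.6),'Ft',-f@t,'Fr',-f@np.array([t[1],-t[0]]),'Fz',o['wrist_force'][2],o['ee_pos'],o['time'])
E
python3 f.py
```

```text
th 0.8218230058514977 Ft 7.658766125012431 Fr -3.534383133771482 Fz 1.5686544188256855 [ 0.47147168 -0.09216162  0.06585461] 21.2
```

>>> {"op": "apply_moves", "data": {
  "targets": [0.02,0.013,0,0,0,0.07,0,0.02,0.013,0,0,0,0.07,0]
}}

```text
time: 21.4
ee_pos: [0.4719, -0.092, 0.0659]
tcp_rot: [-179.8, -0.1, -146.9]
wrist_force: [-5.2, -9.5, 2.8]
opening: -0.0002
```

>>> {"op": "apply_moves", "data": {
  "targets": [0.02,0.013,0,0,0,0.07,0,0.02,0.013,0,0,0,0.07,0]
}}

```text
time: 21.6
ee_pos: [0.4724, -0.0918, 0.0659]
tcp_rot: [-179.8, -0.2, -146.5]
wrist_force: [-6.0, -10.8, 2.4]
opening: -0.0001
```

```bash
python3 f.py
```

```text
th 0.8360696523634823 Ft 10.952238420561835 Fr -5.688218702994381 Fz 2.3675243336571747 [ 0.47237913 -0.09184367  0.06586777] 21.6
```

>>> {"op": "apply_moves", "data": {
  "targets": [0.007,0.004,0,0,0,0.02,0,0.007,0.004,0,0,0,0.02,0,0.007,0.004,0,0,0,0.02,0]
}}

```text
time: 21.9
ee_pos: [0.4725, -0.0918, 0.0659]
tcp_rot: [-179.8, -0.2, -146.4]
wrist_force: [-5.8, -10.7, 1.9]
opening: -0.0001
```

```bash
python3 f.py
```

```text
th 0.8378527135159086 Ft 10.804992940774387 Fr -5.7196913257304836 Fz 1.931925011326845 [ 0.47248159 -0.09180972  0.06587397] 21.9
```

Firm. Back off along the tangent, then up.

>>> {"op": "apply_moves", "data": {
  "targets": [-0.1,-0.07,0,0,0,0,0,-0.3,-0.2,0,0,0,0,0,-0.6,-0.4,0,0,0,0,0,-0.6,-0.4,1.0,0,0,0,0,-0.6,-0.4,2.4,0,0,0,0]
}}

```text
time: 22.4
ee_pos: [0.4527, -0.1019, 0.1363]
tcp_rot: [179.9, -0.1, -146.3]
wrist_force: [1.4, -0.4, -0.1]
opening: -0.0
```

>>> {"op": "apply_moves", "data": {
  "targets": [-1,-1,0.6,0,0,0,0,-2,-2,1.2,0,0,0,0,-2.5,-3,1.8,0,0,0,0,-2.5,-3,1.8,0,0,0,0]
}}

```text
time: 22.8
ee_pos: [0.3784, -0.1946, 0.194]
tcp_rot: [-179.7, 0.1, -146.5]
wrist_force: [0.4, -0.7, -0.4]
opening: 0.0002
```

Run:
```python
from h import *
c=snap('scene','s12.png'); a=c['img'][150:300,180:380]; cv2.imwrite('pics/s12z.png',cv2.resize(a,(800,600),interpolation=cv2.INTER_CUBIC)[:,:,::-1])
c=snap('top','t12.png'); a=c['img'][170:270,195:335]; cv2.imwrite('pics/t12z.png',cv2.resize(a,(798,570),interpolation=cv2.INTER_CUBIC)[:,:,::-1])
o=bot.get_obs();print({k:np.round(v,4) for k,v in o.items()})
```

```text
{'time': np.float64(22.9), 'q': array([-2.69046e+01, -1.27989e+01, -1.11266e+01,  9.15653e+01,
       -1.60000e-03, -6.04950e+01]), 'qd': array([ 2.1135,  0.8907, -0.975 , -0.3021,  0.0547,  0.4966]), 'joint_efforts': array([ -1.4073, -34.0485,  48.0897,   0.1428,  -0.0836,  -0.1601]), 'ee_pos': array([ 0.3792, -0.1924,  0.1916]), 'tcp_rot': array([-1.799060e+02,  5.130000e-02, -1.464096e+02]), 'wrist_force': array([-0.3   , -0.2355, -0.6068]), 'torque': array([ 0.0336,  0.0517, -0.004 ]), 'opening': np.float64(0.0)}
```

View pics/s12z.png

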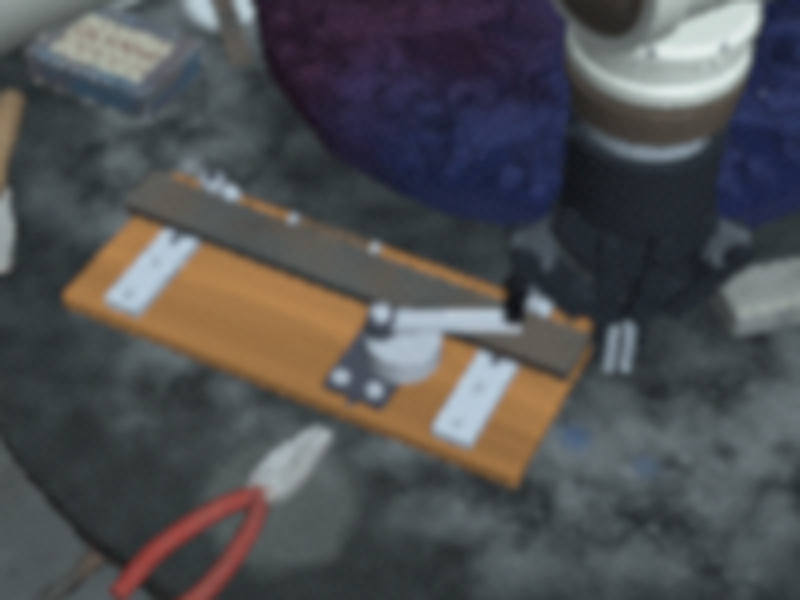

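View pics/t12z.png

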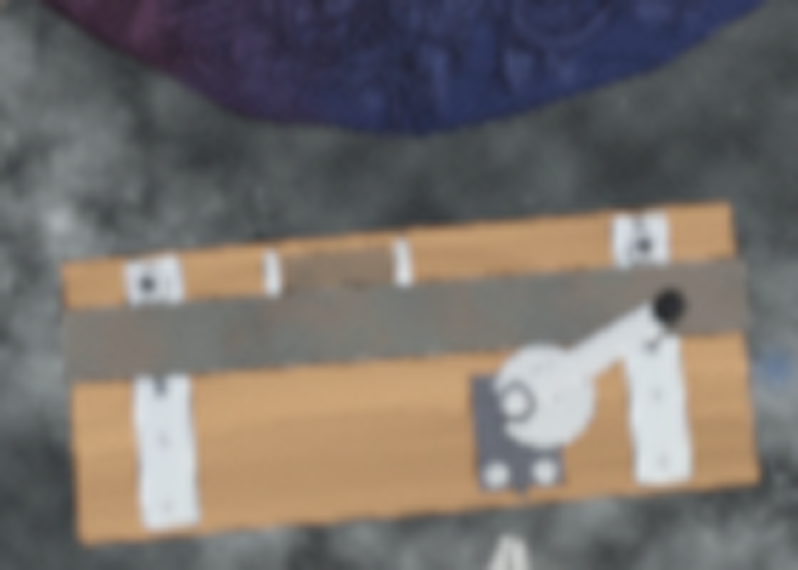

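Run:
```python
from h import *
for q in ('scraper','pumice'): print(q,[(np.round(r['box'],1),round(r['conf'],2)) for r in recognise(q,'top')[:1]])
print(bot.job_done())
```

```text
scraper [(array([143.8, 210.9, 185.3, 267.3]), 0.73)]
pumice [(array([342.1, 163.7, 367.3, 191.5]), 0.77)]
the job is handed in; nothing more can be done
None
```

I laid the bar across both rails and slid it with the near finger until it stopped against the buttons. I held it there at about 10–20 N on the wrist for over half a second, with the clamp still open. I then swung the clamp lever to about 0.84 rad, until the push along its path had risen from about 5 N to about 11 N. I let go, moved the arm clear and handed the job in at about 23 s.

- **Last pictures:** the bar lies flat on both rails, with its far edge at both buttons to within about 1 mm (the limit of the pictures) and the disc against its near edge. The scraper and pumice show within about 3 px (roughly 8 mm) of where they started.
- **Not measured:** the force on each button. I judged that both buttons were touched from how the push rose. The disc sits near the right button, so I estimate the left one carries only about a fifth of the clamping force, perhaps 3–5 N.
- **Mishap on the way:** my first carrying turn ran into the last joint's limit. The held bar swung back towards the robot and tilted about 11°. I brought it back level and turned it the other way round; nothing was touched.

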